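# Set a rail in the dowel borer and clamp it through the guard window

## Robot

A 7-joint arm with a two-finger parallel gripper is mounted at the origin on the work surface. World frame = base frame: x ahead of the robot, y to its left, z up, the work surface at z = 0. Lengths are in m, angles in rad, forces in N, time in s.
With the tool pointing down it reaches from about 0.4 to 0.85 m from the base axis. Payload 10.4 kg.
Tool frame: the origin (TCP) lies at the very end of the fingers, on their centre line; the grasp point (between the pads) lies 19 mm behind it; z points along the fingers, y is the line along which they close (so a half turn about z gives the same grasp; the last joint's range is limited). The gripper opens to 85 mm and grips with 20 to 120 N. Pads are 22 mm wide; open, the fingers measure 114 mm over their backs; the gripper's body (76 mm by 85 mm) begins 54 mm behind the grasp point. The pads swing forward as they close: fully open they stand 13 mm farther back than shut.
Start: joints at [-1.201, 0.332, -0.065, 1.46, 0.022, 1.35, -0.088], TCP at [0.239, 0.577, 0.231] pointing down, gripper open.
Joint ranges: [-2.6, 2.6], [-0.5, 2.12], [-1.47, 1.34], [0.16, 2.42], [-1.27, 4.41], [0.06, 2.06], [-2.6, 2.6]. Speed limits (rad/s): [2.22, 2.22, 2.79, 2.79, 3.14, 3.14, 3.14].

## Interface

Orientations are given as a rotation vector (axis times angle).
In Python, from cell import manip, claw, monitor, cams gives the robot as it stands. Calls block until the motion is done:
- manip.movep(position, orientation): joint-space move of the TCP to a pose.
- manip.line_to(position, orientation=None, feed=0.15): straight line of the TCP; orientation=None keeps the orientation; feed is the mean speed in m/s.
- manip.set_joints(angles): joint-space move.
- claw.command_gripper(opening): opening from 0.0 (shut) to 1.0 (fully open); the grip force is fixed at half the most; returns when the fingers have stopped.
- manip.wait(seconds).
- manip.solve_ik(position, orientation): joint angles nearest the present ones, or None.
- monitor.get_obs(): the state.
- cams.snapshot(name): name is "scene" or "top" or "wrist"; returns a dict with "color" (420x560x3 uint8, red, green, blue), "range_z" (420x560 float32, m along the optical axis (not along the pixel's ray), 0 where there is no reading), "camera_matrix" (3x3 intrinsics, pixels), "R" (3x3) and "t" (3): a world point X has camera coordinates R X + t; the wrist camera has in their place "hand_eye" (4x4, takes a point from camera to tool coordinates, whose origin is the TCP and whose axes are the flange's). Camera axes: x right, y down, z forward; pixel columns grow to the right and rows downward; lengths in m; the calibration is good to about 2 mm. The wrist camera is an equidistant fisheye: a pixel r from the principal point sees the ray r / f radians off the axis. A picture is of the moment at which its call begins: read the wrist's pose just before it.
A pose or a line that the arm cannot do raises manip.PlanningError and nothing moves.
- manip.sign_off(): hands the job in; it is judged then, once.
The state is a dict: "clock": time; "q": joint angles; "qvel": joint speeds; "tau": joint torques, N m; "eef_pos": TCP position; "eef_rot": TCP orientation; "ft_force": force on the tool from outside, world axes, zero at the start; "torque": the same for the moment, N m; "gripper_width": opening from 0.0 (shut) to 1.0 (fully open); "finger_force": force on a finger pad.
Only numpy, scipy, OpenCV 4.12 (cv2) and the standard library are available. Lean on these libraries where they do the work, as an engineer would, in place of code of your own. Each camera call takes 0.05 s, during which the arm holds its last target. There are 200 camera calls.

## Task

Push the wooden rail on the boring machine along its channel until its end is hard against the end stop, then reach down through the yellow guard's window and press the red clamp lever fully down, so that the rail is clamped there. Never touch the guard, do not lift the rail, and leave everything else on the bench where it is; finish with the hand clear.

Things in the scene. Friction and masses are not known exactly. Their poses are not given: they have to be found in the camera images.
- stop_face (a point): Centre of the working face of the end stop (dark steel block, 44 mm wide, 34 mm tall) at the right-hand end of the machine's table, 11 mm above that table. Axes = the machine's: x away from the robot to drills and motor, y along the fence away from the stop (left), z up. The rail's channel runs along +y; the table's edge is 275 mm from this face.
- machine: Green bench-top dowel boring machine, fixed. Origin on the bench; stop_face lies at (50, -100, 86) mm from it. Ground steel table 300 x 350 mm, top 75 mm above the bench. A 30 mm high fence on the rail's far side and a 10 mm guide strip on its near side let the rail only slide along y (1.5 mm play each side). Drills, handwheel and motor beyond the fence.
- rail: Loose beech rail flat on the machine's table between fence and guide strip: 60 (x) by 280 (y) by 22 mm (z), about 0.26 kg; origin at the centre of its underside, axes as the machine's. It starts 40 to 85 mm short of the stop. Home, its right-hand end bears on the stop face and its left-hand end is 280 mm from it.
- rail_lead (a point): Centre of the rail's right-hand (-y) end face, the one that goes against the stop; 11 mm above the machine's table.
- rail_push (a point): Centre of the rail's left-hand (+y) end face, 60 mm wide and 22 mm tall, which sticks out to the left beyond the guard and the table's edge; 11 mm above the level of the machine's table.
- clamp_lever (a joint): Angle of the red clamp lever, rad: 0 = raised as far as it goes (46 degrees above level), growing as it is pressed, 0.8 = fully down, level, against a solid stop (clamped). Starts between 0 and 0.2, stays where it is left, needs about 6 to 15 N at the grip; the last 0.06 rad squeezes the rubber foot onto the rail.
- lever_grip (a point): Middle of the upper face of the lever's red grip (48 x 20 x 16 mm), 53 mm from the pivot; moves with the lever. Pivot axis along the machine's y, 117 mm above the bench; the lever points from it to -x and up, its raised end standing in the window just above the frame. Fully down, this point is 125 mm above the bench. The grip can be pressed straight down where it stands.
- clamp: Foot of the steel toggle clamp, bolted to the machine's table under the guard, up to 15 mm to either side of the window's middle; origin on the table's top, axes as the machine's. The lever's pivot lies at (-20, 0, 42) mm from it.
- clamp_arm: Clamp arm with a black rubber foot, linked to the lever, reaching over the rail towards +x; it comes down as the lever is pressed. Origin on its pivot.
- guard: Fixed guard, not to be touched: yellow bars 14 mm wide, 12 mm thick on four posts, top face 169 mm above the bench, 158 mm wide (y), 282 mm long (x), with clear sheets at the front, the sides and over the drills (beyond the window). Origin and axes are the machine's.
- window (a point): Middle of the open hand window in the guard's top, level with the frame's top face (169 mm above the bench). Clear opening 140 mm along the machine's x by 130 mm along y; axes as the machine's. The lever fully down lies 44 mm below it. Shut fingers pass easily, spread fingers may not.
- glue_bottle: white glue bottle with an orange cap, 60 mm across, 170 mm tall, standing on the bench left of the machine; not part of the job, origin at its underside.
- dowel_jar: amber jar with a steel lid, 66 mm across, 85 mm tall, standing on the bench near the machine's left front corner; not part of the job, origin at its underside.
- tape_measure: yellow and black tape measure, 30 x 75 x 62 mm, standing on the bench left of the machine; not part of the job, origin at its underside.
- bored_rail: a rail that is already bored, 60 x 280 x 22 mm, lying on the bench right of the machine; not part of the job, origin at its underside.
- mallet: wooden mallet lying on the bench right of the machine, head 64 x 125 x 64 mm, handle 190 mm along its -x; not part of the job, origin at its underside.
- try_square: try square lying on the bench to the left, stock 100 mm, blade 150 mm, 16 mm thick; not part of the job, origin at its underside.
- screwdriver: screwdriver lying on the bench, left and beyond; not part of the job, origin at its underside.

How it is judged:
By the outcome, as a careful person would: the job done as asked, in the order asked, and still so for the second after the job is handed in, with the robot touching nothing.
It also fails if it takes over 48 s, if anything falls off the work surface, if the arm or the gripper's body presses on something with over 40 N, if the wrist force passes 120 N, or if a joint passes its speed limit or range.

## Working session

There is one attempt and no reset: what is moved stays moved. The work goes in short steps, each a Python script; the robot and the scene stay as the last script left them, time stands still between calls to the robot, and variables do not carry over. Pictures are saved under pics/ and viewed, at most 10 in all, crops included, and the job is handed in when it is done.

```bash
ls; mkdir -p pics; cat > h.py <<'E'
import numpy as np, cv2
from cell import manip, claw, monitor, cams
def cloud(s):
    K=s["camera_matrix"]; z=s["range_z"].astype(float); v,u=np.indices(z.shape)
    P=np.stack([(u-K[0,2])*z/K[0,0],(v-K[1,2])*z/K[1,1],z],-1)
    W=(P-s["t"])@s["R"]; W[z==0]=np.nan
    return W
E
python3 - <<'E'
from h import *
for n in("top","scene"):
    s=cams.snapshot(n); cv2.imwrite(f"pics/{n}0.png",s["color"][...,::-1])
    np.savez(f"{n}0.npz",W=cloud(s),c=s["color"],K=s["camera_matrix"],R=s["R"],t=s["t"]); print(n,-s["R"].T@s["t"],s["R"])
o=monitor.get_obs(); print(o["clock"],o["eef_rot"],o["ft_force"])
E
```

```text
pics
top [ 0.32777377 -0.04887053  1.7746249 ] [[-0.0121301  -0.99988957 -0.00858534]
 [-0.99578889  0.01285973 -0.09076951]
 [ 0.09086989  0.00744815 -0.99583492]]
scene [ 1.39519706 -0.39783895  1.24463609] [[ 0.35622383  0.93436724  0.00790284]
 [ 0.70208909 -0.26206859 -0.66211098]
 [-0.61658372  0.24140821 -0.74936412]]
0.1 [-6.12958604e-01 -3.08104772e+00  2.03035659e-03] [-0.26411339 -0.91089867  0.01972926]
```

View pics/top0.png

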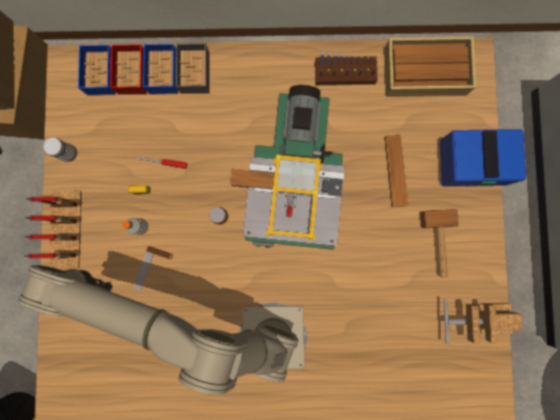

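View pics/scene0.png

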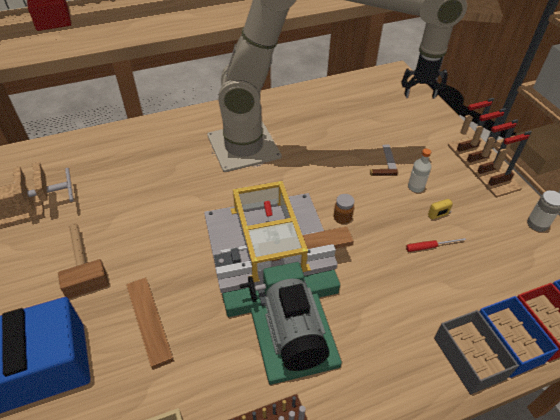

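Top view: machine at columns 245–343, rows 150–247. The rail's left end is at about (232,178), the stop at (330,186), the red grip at (290,210), and the jar at (218,215), near the push lane. Next I'll turn these into positions.

```bash
python3 - <<'E'
from h import *
def rect(P,name):
    (c,s,a)=cv2.minAreaRect((P*1000).astype(np.float32)); print(name,len(P),np.round(c,1),np.round(s,1),round(a,2))
for n in("top","scene"):
    d=np.load(n+"0.npz"); W=d["W"]; hsv=cv2.cvtColor(d["c"],cv2.COLOR_RGB2HSV).astype(int); H,S,V=hsv[...,0],hsv[...,1],hsv[...,2]
    x,y,z=W[...,0],W[...,1],W[...,2]
    box=(x>.3)&(x<.9)&(abs(y)<.3)
    g=box&(abs(z-.169)<.008)&(H>20)&(H<32)&(S>150)
    rect(W[g][:,:2],n+" guard"); print(" z",np.median(z[g]))
    t=box&(abs(z-.075)<.005)&(S<60)
    rect(W[t][:,:2],n+" table"); print(" z",np.median(z[t]))
    r=box&(abs(z-.097)<.008)&(H>5)&(H<20)&(S>80)
    k,l,st,_=cv2.connectedComponentsWithStats(r.astype(np.uint8))
    for i in range(1,k):
        if st[i,4]>25: rect(W[l==i][:,:2],n+" rail"); print(st[i],np.median(z[l==i]))
    red=box&((H<6)|(H>174))&(S>150)&(V>80)&(z>.1)&(z<.22)
    P=W[red]; print(n,"red",len(P),P.mean(0),P.min(0),P.max(0))
    dk=box&(V<75)&(S<80)&(abs(z-.109)<.008); 
    if dk.sum()>5: rect(W[dk][:,:2],n+" stop"); print(np.median(z[dk]))
    j=box&(abs(z-.085)<.01)&(y>.1); 
    k,l,st,_=cv2.connectedComponentsWithStats(j.astype(np.uint8))
    for i in range(1,k):
        if st[i,4]>40: rect(W[l==i][:,:2],n+" jar?")
E
```

```text
top guard 734 [519.2 -86.4] [157.9 281.8] 83.43
 z 0.1682328995622672
top table 3072 [562.8 -28.2] [472.7 388. ] 83.31
 z 0.074741508639672
top rail 654 [595.   67.9] [159.8  61.8] 83.81
[230 169  45  20 654] 0.09643711528701722
top red 38 [ 0.46675586 -0.06715351  0.15774774] [ 0.45092681 -0.07461801  0.13832799] [ 0.48521943 -0.05990161  0.17178719]
top stop 20 [ 775.5 -146.2] [170.7 232.1] 83.82
0.11314584105706277
top jar? 191 [462.6 199.2] [55.8 55.5] 47.96
scene guard 978 [517.5 -86.1] [157.1 287.3] 83.62
 z 0.1700114504012043
scene table 3287 [624.3 -39.6] [464.8 521.2] 83.33
 z 0.07619495455017578
scene rail 736 [593.7  77.1] [143.7  66.5] 82.19
[303 226  51  23 736] 0.09816812476892708
scene red 83 [ 0.46864684 -0.06933829  0.15739416] [ 0.44902425 -0.07968596  0.14103998] [ 0.48748861 -0.05847387  0.17149337]
scene stop 85 [ 718.7 -104.8] [352.9 215.4] 2.02
0.10875418633467997
scene jar? 217 [463.2 201.6] [57.  59.2] 30.46
scene jar? 51 [628.7 122.7] [45.4  8.7] 88.01
```

Guard (158×282 mm at z 0.169) and rail width both match the given sizes. Machine yaw is about −6.5°, the rail's left end is at about (0.604, 0.147), and the grip is at about (0.467, −0.068, 0.158). Moving to push now.

```bash
cat >> h.py <<'E'
from scipy.spatial.transform import Rotation as Rot
yaw=np.radians(-6.4); ux=np.array([np.cos(yaw),np.sin(yaw),0]); uy=np.array([-np.sin(yaw),np.cos(yaw),0])
def ori():
    c=Rot.from_rotvec(monitor.get_obs()["eef_rot"])
    L=[Rot.from_matrix(np.stack([np.cross(s*ux,[0,0,-1]),s*ux,[0,0,-1]],1)) for s in(1,-1)]
    return min(L,key=lambda r:(c.inv()*r).magnitude()).as_rotvec()
def st(m=""):
    o=monitor.get_obs(); print(m,round(o["clock"],2),np.round(o["eef_pos"],4),"F_uy",round(o["ft_force"]@uy,1),np.round(o["ft_force"],1)); return o
def at(xy,z): return np.array([xy[0],xy[1],z])
E
python3 - <<'E'
from h import *
claw.command_gripper(0.0); st("shut")
E0=np.array([.604,.147,0]); r=ori(); p=E0+uy*.035
manip.line_to([.3,.5,.3],feed=.25); st()
try: manip.line_to(at(p,.25),r,feed=.3)
except manip.PlanningError as e: print(e); manip.movep(at(p,.25),r)
st("above"); cv2.imwrite("pics/scene1.png",cams.snapshot("scene")["color"][...,::-1])
manip.line_to(at(p,.081),feed=.12); st("down")
cv2.imwrite("pics/scene2.png",cv2.resize(cams.snapshot("scene")["color"][180:320,200:400,::-1],None,fx=4,fy=4))
E
```

```text
shut 0.87 [0.2392 0.5774 0.2314] F_uy 0.5 [0.5 0.5 0.4]
 1.5 [0.2993 0.5003 0.2997] F_uy 0.4 [-0.6  0.5 -0.4]
above 3.13 [0.6071 0.1836 0.2502] F_uy 0.4 [-1.2  0.5 -0.4]
down 4.74 [0.6084 0.1819 0.0818] F_uy -0.5 [-0.  -0.5 -0.1]
```

View pics/scene2.png

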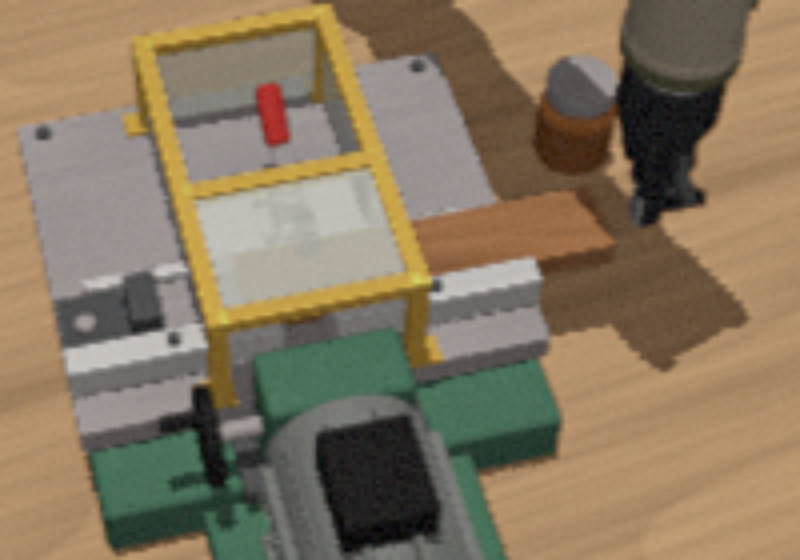

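The shut fingers (crop ~(650,210)) stand just left of the rail end (~(600,225)), at the rail's height. Now I'll push with force checks.

```bash
python3 - <<'E'
from h import *
E0=np.array([.604,.147,0]); d=.035
d=-.015; manip.line_to(at(E0+uy*d,.081),feed=.06); st(d)
while d>-.085:
    d-=.003; manip.line_to(at(E0+uy*d,.081),feed=.04)
    o=st(round(d,3)) if int(round(-d*1000))%4==0 else monitor.get_obs()
    if o["ft_force"]@uy>18 : break
st(("end",d))
s=cams.snapshot("top"); cv2.imwrite("pics/top2.png",cv2.resize(s["color"][140:260,210:370,::-1],None,fx=5,fy=5))
cv2.imwrite("pics/scene3.png",cv2.resize(cams.snapshot("scene")["color"][180:320,190:390,::-1],None,fx=4,fy=4))
E
```

```text
-0.015 5.78 [0.6024 0.1324 0.0811] F_uy 0.5 [-0.7  0.5 -0.1]
-0.024 6.53 [0.6013 0.1227 0.081 ] F_uy -0.9 [-0.3 -0.9 -0.2]
-0.036 7.53 [0.6    0.1108 0.081 ] F_uy 0.7 [-0.9  0.8  0.6]
-0.048 8.53 [0.5986 0.0989 0.081 ] F_uy -0.3 [-0.9 -0.2  0. ]
-0.06 9.53 [0.5983 0.0963 0.082 ] F_uy 25.0 [ 3.6 24.7 -0.6]
('end', -0.06000000000000002) 9.53 [0.5983 0.0963 0.082 ] F_uy 25.0 [ 3.6 24.7 -0.6]
```

View pics/scene3.png

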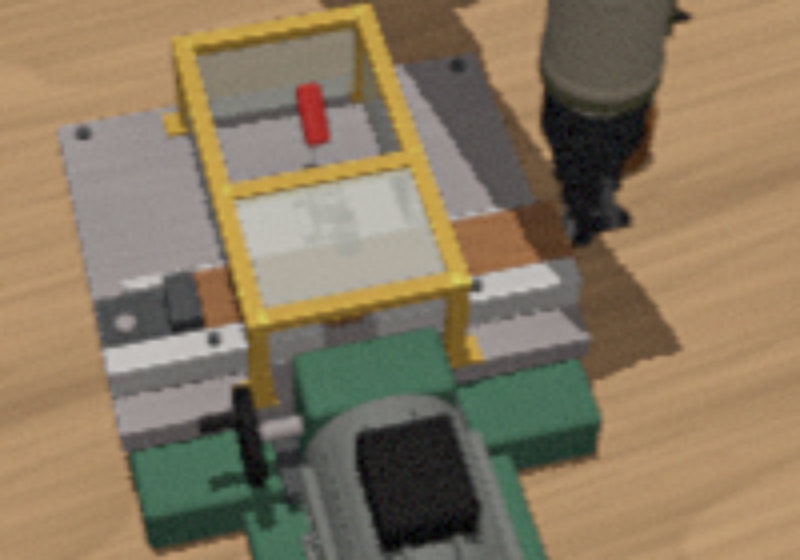

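The rail is against the dark stop block (crop ~(200,295)) at 25 N, after about 62 mm of travel, which is plausible. Next: back off, lift, and hover over the grip for a close look.

```bash
cat >> h.py <<'E'
piv=np.array([.5018,-.0719,0])
E
python3 - <<'E'
from h import *
p=monitor.get_obs()["eef_pos"]
manip.line_to(at(p+uy*.04,.081),feed=.1); manip.line_to(at(p+uy*.04,.27),feed=.25)
manip.line_to(at(piv-ux*.036,.27),feed=.25); manip.line_to(at(piv-ux*.036,.21),feed=.15)
o=st("hover"); s=cams.snapshot("scene"); cv2.imwrite("pics/scene4.png",cv2.resize(s["color"][160:280,190:350,::-1],None,fx=5,fy=5))
s=cams.snapshot("wrist"); cv2.imwrite("pics/wrist4.png",s["color"][...,::-1])
# red grip from the wrist fisheye
K=s["camera_matrix"]; hsv=cv2.cvtColor(s["color"],cv2.COLOR_RGB2HSV).astype(int)
m=((hsv[...,0]<6)|(hsv[...,0]>174))&(hsv[...,1]>150)&(hsv[...,2]>60)&(s["range_z"]>0)
v,u=np.nonzero(m); a=(u-K[0,2])/K[0,0]; b=(v-K[1,2])/K[1,1]; th=np.hypot(a,b); z=s["range_z"][m]
P=np.stack([a/th*np.tan(th)*z,b/th*np.tan(th)*z,z,np.ones_like(z)],1)@s["hand_eye"].T
W=P[:,:3]@Rot.from_rotvec(o["eef_rot"]).as_matrix().T+o["eef_pos"]
W=W[(W[:,2]>.1)&(W[:,2]<.2)&(np.abs(W[:,:2]-piv[:2]).max(1)<.12)]
L=np.stack([(W-piv)@ux,(W-piv)@uy,W[:,2]],1); print(len(L),np.round(np.percentile(L,[2,50,98],axis=0),4) if len(L) else "")
E
```

```text
hover 12.86 [ 0.4664 -0.0675  0.2104] F_uy 1.7 [0.6 1.6 0.4]
1711 [[-0.0553 -0.0058  0.1422]
 [-0.0375  0.0042  0.1587]
 [-0.017   0.0104  0.1687]]
```

View pics/wrist4.png

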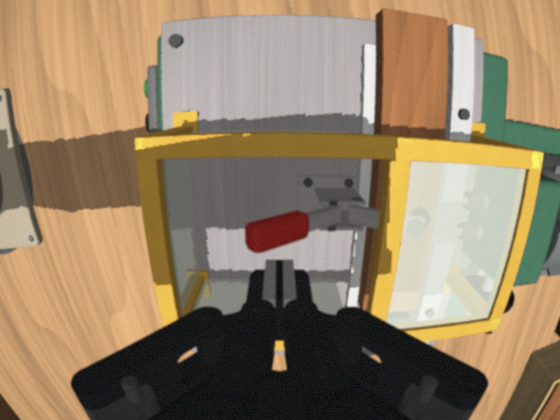

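View pics/scene4.png

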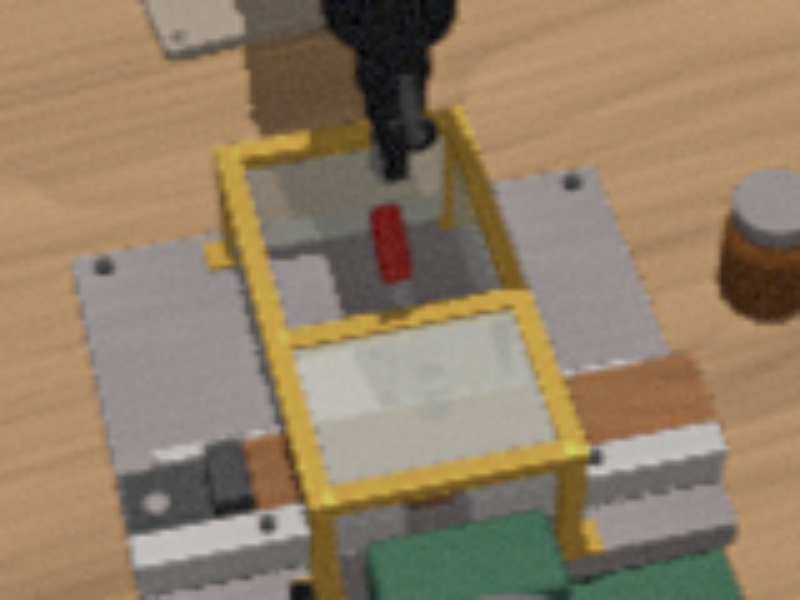

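The wrist view shows the red grip (~(278,230)) well inside the yellow frame. Its median agrees with my estimate to within 4 mm, and the hand is clear of all the bars. Now I'll press along the lever's arc with force checks.

```bash
python3 - <<'E'
from h import *
def tip(x,z): return at(piv+uy*.002+ux*x,z)
manip.line_to(tip(-.036,.178),feed=.08); st("touch")
for x,z in [(-.039,.165),(-.043,.152),(-.046,.140),(-.047,.132)]:
    manip.line_to(tip(x,z),feed=.05); o=st(z)
z=.132
while z>.112 and o["ft_force"][2]<38:
    z-=.002; manip.line_to(tip(-.047,z),feed=.03); o=st(round(z,3))
manip.wait(.3); st("held")
cv2.imwrite("pics/scene5.png",cv2.resize(cams.snapshot("scene")["color"][160:280,190:350,::-1],None,fx=5,fy=5))
E
```

```text
touch 13.51 [ 0.4663 -0.0659  0.1782] F_uy 0.2 [-0.6  0.3  0.5]
0.165 13.93 [ 0.463  -0.0656  0.1648] F_uy -0.1 [-0.3 -0.   0.6]
0.152 14.35 [ 0.4592 -0.0652  0.1519] F_uy -0.3 [ 0.9 -0.4  0.3]
0.14 14.75 [ 0.4562 -0.0648  0.1399] F_uy 0.0 [-0.2  0.   0.2]
0.132 15.06 [ 0.4553 -0.0647  0.1319] F_uy -0.4 [-0.4 -0.4  0. ]
0.13 15.31 [ 0.4553 -0.0647  0.13  ] F_uy 0.1 [-0.3  0.1  1.7]
0.128 15.56 [ 0.4552 -0.0647  0.1279] F_uy -0.4 [-1.5 -0.2  1.8]
0.126 15.81 [ 0.4552 -0.0647  0.1259] F_uy 0.5 [-2.1  0.8  1.6]
0.124 16.06 [ 0.4553 -0.0647  0.1248] F_uy -1.6 [-9.3 -0.6 15.8]
0.122 16.31 [ 0.4555 -0.0647  0.1244] F_uy -0.8 [-17.8   1.2  39.1]
held 16.61 [ 0.4555 -0.0647  0.1244] F_uy -0.6 [-18.3   1.5  38.3]
```

View pics/scene5.png

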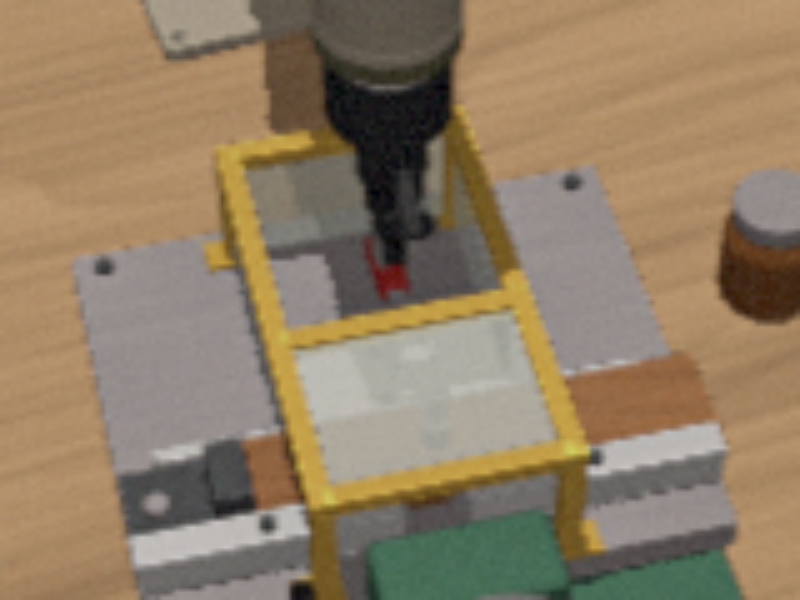

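It met solid resistance at z 0.1244, where the fully-down grip should be (0.125). I'll lift straight up and check the lever.

```bash
python3 - <<'E'
from h import *
p=monitor.get_obs()["eef_pos"]
manip.line_to(at(p,.27),feed=.15); o=st("up")
s=cams.snapshot("wrist"); cv2.imwrite("pics/wrist6.png",s["color"][...,::-1])
K=s["camera_matrix"]; hsv=cv2.cvtColor(s["color"],cv2.COLOR_RGB2HSV).astype(int)
m=((hsv[...,0]<6)|(hsv[...,0]>174))&(hsv[...,1]>150)&(hsv[...,2]>60)&(s["range_z"]>0)
v,u=np.nonzero(m); a=(u-K[0,2])/K[0,0]; b=(v-K[1,2])/K[1,1]; th=np.hypot(a,b); z=s["range_z"][m]
P=np.stack([a/th*np.tan(th)*z,b/th*np.tan(th)*z,z,np.ones_like(z)],1)@s["hand_eye"].T
W=P[:,:3]@Rot.from_rotvec(o["eef_rot"]).as_matrix().T+o["eef_pos"]
W=W[(W[:,2]>.09)&(W[:,2]<.2)&(np.abs(W[:,:2]-piv[:2]).max(1)<.12)]
L=np.stack([(W-piv)@ux,(W-piv)@uy,W[:,2]],1); print(len(L),np.round(np.percentile(L,[2,25,50,75,98],axis=0),4)); A=np.c_[L[:,0],np.ones(len(L))]; T=L[L[:,2]>.115]; print("slope",np.polyfit(T[:,0],T[:,2],1))
E
```

```text
up 17.79 [ 0.4551 -0.0646  0.269 ] F_uy 0.3 [0.5 0.3 0.6]
942 [[-0.0686 -0.0068  0.1201]
 [-0.0584 -0.0019  0.124 ]
 [-0.0473  0.0029  0.1248]
 [-0.0364  0.0069  0.1254]
 [-0.0261  0.0103  0.1265]]
slope [0.0017806  0.12455322]
```

View pics/wrist6.png

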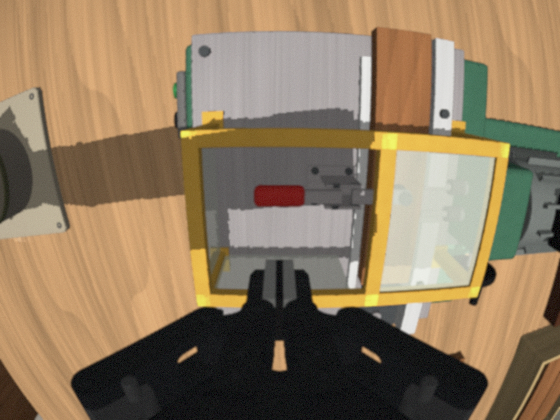

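The lever is level (grip top at 0.1248, slope ≈ 0), the rail is still at the stop, and the hand is clear above the guard. Handing in.

```bash
python3 -c "
from h import *
p=monitor.get_obs()['eef_pos']; manip.line_to(at(p,.33),feed=.2); st('clear'); print(manip.sign_off())"
```

```text
clear 18.29 [ 0.4551 -0.0646  0.3299] F_uy 0.9 [ 0.4  0.9 -0.9]
the job is handed in; nothing more can be done
None
```

The rail was pushed against the end stop (25 N felt there), the clamp lever was pressed fully down to level, and the job was handed in at about 18 s with the hand clear above the guard; the judge's verdict was not shown.

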